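# Load the tube mixer and hold its run key

## Robot

A 6-joint arm with a two-finger parallel gripper is mounted at the origin on the work surface. World frame = base frame: x ahead of the robot, y to its left, z up, the work surface at z = 0. Lengths are in m, angles in rad, forces in N, time in s.
With the tool pointing down it reaches from about 0.3 to 1 m from the base axis. Payload 5.1 kg.
Tool frame: the origin (TCP) lies midway between the tips of the shut fingers; the grasp point (between the pads) lies 19 mm behind it; z points along the fingers, y is the line along which they close (so a half turn about z gives the same grasp; the last joint's range is limited). The gripper opens to 95 mm and grips with 3 to 60 N. Pads are 20 mm wide; open, the fingers measure 119 mm over their backs; the gripper's body (75 mm by 180 mm) begins 59 mm behind the grasp point.
Start: joints at [1.216, 0.124, 1.65, -0, 1.367, -0.083], TCP at [0.175, 0.626, 0.188] pointing down, gripper open.
Joint ranges: [-2.61, 2.61], [-1.02, 2.33], [0.03, 2.71], [-1.35, 4.49], [0.32, 2.68], [-2.91, 2.91]. Speed limits (rad/s): [2.57, 2.57, 3.14, 3.14, 3.14, 3.14].

## Interface

Orientations are given as a rotation vector (axis times angle).
In Python, from plant import r, imaging, spotter gives the robot as it stands.
- The arm moves only by the tool servo_tool, never from a script. Its argument "moves" is a list of rows, each a list of 2 entries, a list of its own where there are three numbers: the shift along the world's x, y, z as a fraction of full scale, then the turn, a rotation vector about the world's x, y, z as a fraction of full scale. A call has 1 to 12 rows; each row is the pose to reach, as a shift and turn from the pose commanded when the call began; what a row does not reach only later rows make up. Full scale, the value 1, is 120 mm for a shift and 45 degrees for a turn. A row lasts 1/8 s, in which the tool goes at most 62.5 mm and 10.7 degrees, less where a joint would pass 70% of its speed; a pose out of reach is approached as far as the arm can. A call with a number of a shift or a turn outside -1 to 1 is refused whole. A call with a gripper value outside its range is refused whole. "claw" is the finger opening in mm, from 0 to 95.1, set as the call begins (left out, the last holds). The fingers move at their own pace and stop on an object; "squeeze" is the grip in N (left out, the last holds). Time passes only in rows, so rows that repeat a pose let the fingers close. It gives the time, the measured TCP pose, the force, the opening and the grip force at its end, in the units of the state.
- r.get_state(): the state, without advancing time (a new reading comes with each control period).
- imaging.capture(name): name is "side" or "top"; returns the picture (384x512x3 uint8, red, green, blue); there is no depth.
- imaging.camera_params(name): a dict with "vfov" (degrees; the focal length in pixels is half the picture's height over the tangent of half this angle, whatever the lens; pixels are square), "cx", "cy" (the principal point, pixels), "world_to_cam" (4x4, takes a point from world to camera coordinates). Camera axes: x right, y down, z forward; pixel columns grow to the right and rows downward; lengths in m; the calibration is good to about 2 mm. A picture is of the moment at which its call begins. camera_params takes no time and is no camera call.
- r.hand_in(): hands the job in; it is judged then, once.
Trained networks look in the newest picture that a camera, given by its name, has taken for a name from the list of things; names that differ only in an ending like _2 or _b are one class to them, and where a whole thing is asked for, a point or a joint stands for the part that bears it (a point fixed in the world has none). Each returns a list of dicts, best first, with "score" (0 to 1); they miss things now and then, are a little off and sometimes report something else, mostly with a low value. They report only what shows in the picture. A call takes as long as a camera call.
- spotter.look_for(label, camera): "bbox" ([centre column, centre row, width, height] in pixels, round what is visible of it).
- spotter.masks_of(label, camera): "pixels" (384x512 bool, what is visible of it) and "bbox" ([centre column, centre row, width, height] in pixels, round what is visible of it).
- spotter.tip_of(label, camera): "uv" ([column, row] in pixels: a listed point, or the origin of a listed thing).
The state is a dict: "time": time; "joints": joint angles; "joint_vel": joint speeds; "joint_efforts": joint torques, N m; "position": TCP position; "tcp_rot": TCP orientation; "wrist_force": force on the tool from outside, world axes, zero at the start; "torque": the same for the moment, N m; "opening": finger opening in m; "finger_force": force on a finger pad.
Only numpy, scipy, OpenCV 4.12 (cv2) and the standard library are available. Lean on these libraries where they do the work, as an engineer would, in place of code of your own. Each camera call takes 0.05 s, during which the arm holds its last target. There are 200 camera calls.

## Task

Move both green-capped sample tubes from the rack into the two wells of the tube mixer, cap up and fully down, and let go of them; then press the mixer's yellow spring-loaded run key down to the middle of its 20 mm travel and finish while still holding it there. All the way down is the emergency stop, so never push the key to the bottom; leave the blue-capped tubes in the rack and everything else on the bench where it is.

Things in the scene. Friction and masses are not known exactly. Their poses are not given: they have to be found in the camera images.
- green_a: Capped sample tube with a lime-green cap. Body 17 mm across, tapering over its last 12 mm to a flat 10 mm foot; cap 24 mm across, 18 mm high, taking up 92 to 110 mm above the foot (whole tube 110 mm, about 30 g). Origin: centre of the foot; z runs up to the cap. Starts upright in a rack hole, foot 10 mm above the bench. One of the two to be mixed.
- green_b: Capped sample tube with a lime-green cap. Body 17 mm across, tapering over its last 12 mm to a flat 10 mm foot; cap 24 mm across, 18 mm high, taking up 92 to 110 mm above the foot (whole tube 110 mm, about 30 g). Origin: centre of the foot; z runs up to the cap. Starts upright in a rack hole, foot 10 mm above the bench. The other one to be mixed.
- blue_a: Capped sample tube with a blue cap. Body 17 mm across, tapering over its last 12 mm to a flat 10 mm foot; cap 24 mm across, 18 mm high, taking up 92 to 110 mm above the foot (whole tube 110 mm, about 30 g). Origin: centre of the foot; z runs up to the cap. Starts upright in a rack hole, foot 10 mm above the bench. Stays in the rack.
- blue_b: Capped sample tube with a blue cap. Body 17 mm across, tapering over its last 12 mm to a flat 10 mm foot; cap 24 mm across, 18 mm high, taking up 92 to 110 mm above the foot (whole tube 110 mm, about 30 g). Origin: centre of the foot; z runs up to the cap. Starts upright in a rack hole, foot 10 mm above the bench. Stays in the rack.
- rack: Blue fixed tube rack, a block 70 (x) x 220 (y) x 60 mm high with one row of four holes, 21 mm across and 50 mm deep, at y = -75, -25, 25 and 75 mm of its own frame. Origin: centre of the underside, on the bench. Which tube stands in which hole varies.
- mixer: Off-white tube mixer, fixed to the bench. Low housing 130 (x) x 250 (y) x 35 mm high; on its +y half a grey well block 70 (x) x 115 (y) mm, top 90 mm above the bench, with two wells; on its -y half a black collar (54 mm across, top 60 mm above the bench) with the yellow run key. Origin: centre of the underside, on the bench; z up.
- well_0 (a point): Centre of the mouth of the mixer's inner well (at x 0, y 30, z 90 mm in the mixer's frame). The well is a vertical hole 21 mm across and 50 mm deep with a 2 mm chamfer; its floor is 40 mm above the bench, so a tube in it stands with its foot at 40 and its cap top at 150 mm.
- well_1 (a point): The same for the outer well (at x 0, y 85, z 90 mm in the mixer's frame). Either tube may go in either well.
- run_key (a joint): Travel of the yellow run key, in m: 0 = released (up), 0.02 = against its bottom stop. It slides straight down and a spring pushes it back: about 2.4 N starts it, plus 0.4 N per mm (about 6.4 N half-way, 10.4 N at the stop). Middle (run) position: 0.010.
- key_top (a point): Centre of the run key's flat yellow top, a disc 42 mm across, 100 mm above the bench when released (at x 0, y -80 mm in the mixer's frame); it moves down with the key.
- amber_bottle: Amber bottle with a black cap, 60 mm across, 120 mm tall, standing at the back. Origin: centre of its underside. Leave alone.
- vial: Small white vial with a black cap, 24 mm across, 40 mm tall, standing near the robot. Origin: centre of its underside. Leave alone.
- jar: Clear jar with a white lid, 64 mm across, 90 mm tall, standing at the back. Origin: centre of its underside. Leave alone.
- beaker: Clear beaker, 80 mm across, 100 mm tall, at the left. Origin: centre of its underside. Leave alone.
- tape_roll: Grey roll of tape lying flat, 90 mm across, 24 mm high, at the right. Origin: centre of its underside. Leave alone.

How it is judged:
By the outcome, as a careful person would: the job done as asked, in the order asked, and still so for the second after the job is handed in, while the arm keeps its last pose, push and grip.
It also fails if it takes over 64 s, if anything falls off the work surface, if the arm or the gripper's body presses on something with over 40 N, if the wrist force passes 120 N, or if a joint passes its speed limit or range.

## Working session

There is one attempt and no reset: what is moved stays moved. The work goes in short steps, Python scripts to look and compute and a tool call to move; the robot and the scene stay as the last step left them, time stands still between calls to the robot, and variables do not carry over. Pictures are saved under pics/ and viewed, at most 10 in all, crops included, and the job is handed in when it is done.

Besides the shell and the picture viewer there is one more tool, called in YAML: its name, and indented under it one key for each argument. servo_tool: Moves the arm, as the interface text tells. Its arguments: {"type":"object","properties":{"moves":{"type":"array"},"claw":{"type":"number"},"squeeze":{"type":"number"}},"required":["moves"]}

```bash
mkdir -p pics; ls
cat > h.py <<'E'
import numpy as np, cv2
from plant import r, imaging, spotter
def snap(n,f):
    im=imaging.capture(n); cv2.imwrite('pics/'+f,np.ascontiguousarray(im[:,:,::-1])); return im
def P(n):
    c=imaging.camera_params(n); f=192/np.tan(np.radians(c['vfov'])/2)
    return f,c['cx'],c['cy'],np.array(c['world_to_cam'])
def proj(n,X):
    f,cx,cy,M=P(n); p=M[:3,:3]@np.array(X)+M[:3,3]; return np.array([f*p[0]/p[2]+cx,f*p[1]/p[2]+cy])
def ray(n,uv):
    f,cx,cy,M=P(n); d=M[:3,:3].T@np.array([(uv[0]-cx)/f,(uv[1]-cy)/f,1]); return -M[:3,:3].T@M[:3,3],d/np.linalg.norm(d)
def atz(n,uv,z):
    o,d=ray(n,uv); return o+d*(z-o[2])/d[2]
def tri(u1,u2):
    A=0;b=0
    for n,u in(('side',u1),('top',u2)):
        o,d=ray(n,u); Q=np.eye(3)-np.outer(d,d); A=A+Q; b=b+Q@o
    return np.linalg.solve(A,b)
E
python3 - <<'E'
from h import *
np.set_printoptions(precision=4,suppress=True)
a=snap('top','top0.png'); b=snap('side','side0.png')
cv2.imwrite('pics/both.png',cv2.resize(np.vstack([a,b])[:,:,::-1],(450,675)) if 0 else np.ascontiguousarray(np.hstack([cv2.resize(a,(400,300)),cv2.resize(b,(400,300))])[:,:,::-1]))
for c in('top','side'):
    print(c,P(c),ray(c,(256,192)), {k:v for k,v in imaging.camera_params(c).items() if k!='world_to_cam'})
    for l in('green_a','blue_a','rack','well_0','well_1','key_top','mixer'):
        print(l,[(np.round(t['uv'],1),round(t['score'],2)) for t in spotter.tip_of(l,c)[:4]])
s=r.get_state(); print(s)
E
```

```text
pics
top (np.float64(349.90769713298306), 255.80460303158233, 186.3779399412164, array([[-0.02  , -0.9997, -0.0136,  0.0295],
       [-0.9926,  0.0215, -0.1199,  0.5741],
       [ 0.1201,  0.0111, -0.9927,  1.416 ],
       [ 0.    ,  0.    ,  0.    ,  1.    ]])) (array([0.4003, 0.0014, 1.4748]), array([ 0.1041,  0.0109, -0.9945])) {'vfov': 57.50857437561148, 'cx': 255.80460303158233, 'cy': 186.3779399412164}
green_a [(array([325.8, 207.5]), 0.52), (array([315.5, 202.5]), 0.4)]
blue_a [(array([295.3, 198.7]), 0.45), (array([303.8, 200.8]), 0.36)]
rack [(array([310.4, 206.2]), 0.88), (array([379.9, 202.8]), 0.29)]
well_0 [(array([201.6, 195. ]), 0.69), (array([187.5, 193.1]), 0.61), (array([209.2, 195.6]), 0.61)]
well_1 [(array([201.6, 195. ]), 0.69), (array([187.5, 193.1]), 0.61), (array([209.2, 195.6]), 0.61)]
key_top [(array([227. , 202.4]), 0.58)]
mixer [(array([215.2, 197.1]), 0.73), (array([228.2, 198.7]), 0.66), (array([292. , 197.8]), 0.18)]
side (np.float64(355.0390934944396), 249.7435890331223, 190.91472562076075, array([[ 0.9773, -0.2113,  0.0145, -0.5536],
       [-0.1037, 
[... 424 characters left out ...]
ll_0 [(array([230.4, 159.8]), 0.84), (array([230.1, 153.3]), 0.62)]
well_1 [(array([230.4, 159.8]), 0.84), (array([230.1, 153.3]), 0.62)]
key_top [(array([228.2, 172.3]), 0.48)]
mixer [(array([229.3, 185.7]), 0.69)]
{'time': 0.8, 'joints': array([ 1.2164,  0.1238,  1.6503, -0.    ,  1.3675, -0.0826]), 'joint_vel': array([-0.0009,  0.001 ,  0.0001,  0.0004,  0.0025, -0.0019]), 'joint_efforts': array([  0.0023, -41.7522, -36.0216,   0.0776,   0.0426,  -0.    ]), 'position': array([0.1746, 0.6261, 0.1881]), 'tcp_rot': array([0.4256, 3.1126, 0.    ]), 'wrist_force': array([0.5   , 0.4164, 0.1888]), 'torque': array([-0.021 , -0.007 , -0.0792]), 'finger_force': 0.0, 'opening': 0.09527944999641288}
```

View pics/top0.png

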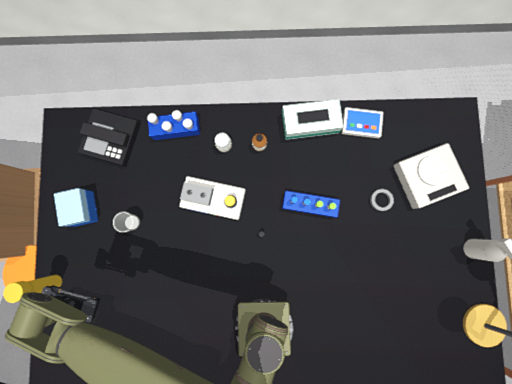

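View pics/side0.png

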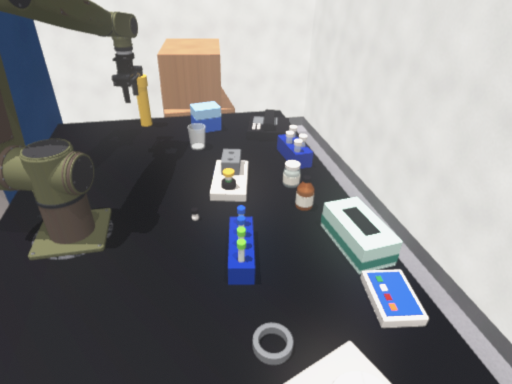

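The top view shows the mixer at about (212,198), with the wells at (190,192) and (203,194) and the key at (230,201). The rack is at (311,204), with blue caps at columns 294 and 307 and green caps at 320 and 333. The side view shows the same things. Next I'll segment by colour.

Run:
```python
from h import *
np.set_printoptions(precision=4,suppress=True)
a=cv2.imread('pics/top0.png'); b=cv2.imread('pics/side0.png')
A=cv2.resize(a[165:235,170:350],None,fx=4.4,fy=4.4,interpolation=cv2.INTER_CUBIC)[:300]
B=cv2.resize(b[140:290,200:270],None,fx=2,fy=2,interpolation=cv2.INTER_CUBIC)
C=np.zeros((600,800,3),np.uint8); C[:A.shape[0],:A.shape[1]]=A; C[300:,:140]=B[:300]
C[300:600,150:450]=cv2.resize(b[140:200,205:265],(300,300),interpolation=cv2.INTER_CUBIC)
C[300:600,460:760]=cv2.resize(b[200:260,212:272],(300,300),interpolation=cv2.INTER_CUBIC)
cv2.imwrite('pics/crop1.png',C)
for n,im in(('top',a),('side',b)):
    hsv=cv2.cvtColor(im,cv2.COLOR_BGR2HSV)
    for nm,lo,hi in(('green',(35,120,80),(75,255,255)),('yellow',(22,150,100),(33,255,255))):
        k,l,st,ce=cv2.connectedComponentsWithStats(cv2.inRange(hsv,lo,hi))
        print(n,nm,[(st[i].tolist(),ce[i].round(1).tolist()) for i in range(1,k) if st[i][4]>8])
    for lab in('green_a','blue_a','mixer','rack'):
        print(n,lab,[(np.round(t['bbox'],1),round(t['score'],2)) for t in spotter.look_for(lab,n)[:4]])
```

```text
top green [([316, 201, 6, 6, 25], [318.9, 203.5]), ([329, 203, 6, 6, 26], [331.7, 205.7])]
top yellow [([231, 196, 5, 10, 14], [233.3, 200.4]), ([4, 275, 58, 27, 737], [29.6, 286.9])]
top green_a []
top blue_a [(array([211.9, 196.2,  66.6,  41.9]), 0.43)]
top mixer [(array([211.7, 199.2,  63.6,  42.6]), 0.58)]
top rack [(array([313.2, 204.6,  55.6,  28. ]), 0.84)]
side green [([238, 227, 7, 10, 56], [240.9, 231.4]), ([237, 239, 8, 10, 63], [240.9, 243.8]), ([376, 277, 6, 4, 18], [378.7, 278.4])]
side yellow []
side green_a [(array([244.3, 232.7,  11.4,  16.6]), 0.67), (array([242.5, 250.9,   7. ,  25.7]), 0.64)]
side blue_a [(array([242.2, 220.8,  12.5,  11.6]), 0.47)]
side mixer [(array([228.5, 176. ,  36.4,  50.6]), 0.76)]
side rack [(array([242.5, 250.2,  27.2,  68.2]), 0.66)]
```

View pics/crop1.png

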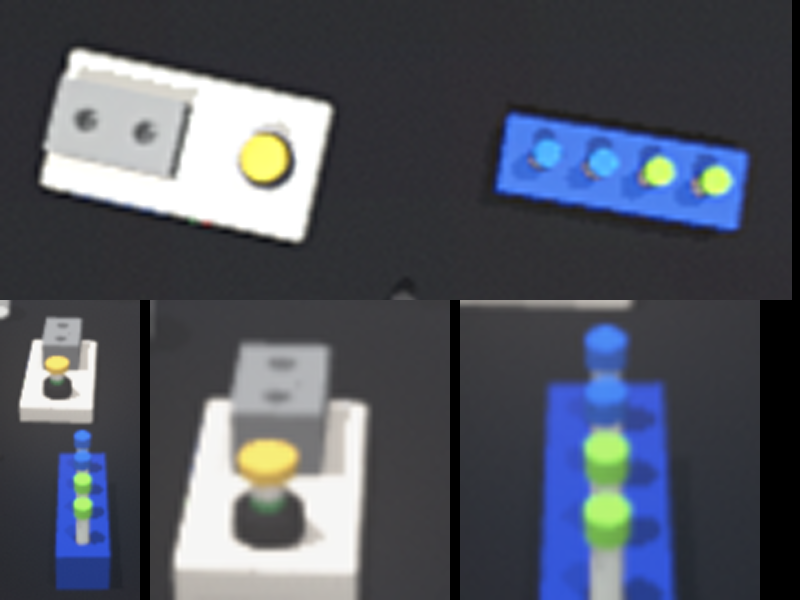

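The crop shows the wells at top (189.5,192.1) and (203,194.8), and the key at (230.2,200.9). The green caps are in the two rack holes towards -y. I'll fit mixer and rack poses over both views.

```bash
cat > fit.py <<'E'
from h import *
from scipy.optimize import least_squares
np.set_printoptions(precision=4,suppress=True)
T=lambda x,y:((x+.5)/4.4+169.5,(y+.5)/4.4+164.5)
S=lambda x,y:((x-150+.5)/5+204.5,(y-300+.5)/5+139.5)
S2=lambda x,y:((x-460+.5)/5+211.5,(y-300+.5)/5+199.5)
mix=[((0,85,90),T(86,119),S(282,363)),((0,30,90),T(145,131),S(277,396)),((0,-80,100),T(265,158),S(268,459))]
rk=[((0,75,120),T(546,153),S2(606,335)),((0,25,120),T(602,162),None),((0,-25,120),T(659,171),S2(606,447)),((0,-75,120),T(715,181),S2(607,509))]
for nm,L in(('mix',mix),('rack',rk)):
    for o,t,s in L:
        if s: print(nm,o,'tri',tri(s,t), 'top@z',atz('top',t,o[2]/1e3)[:2],'side@z',atz('side',s,o[2]/1e3)[:2])
    def W(p,o): c,s=np.cos(p[2]),np.sin(p[2]); return [p[0]+(c*o[0]-s*o[1])/1e3,p[1]+(s*o[0]+c*o[1])/1e3,o[2]/1e3]
    def f(p): return np.concatenate([np.concatenate([proj('top',W(p,o))-t]+([proj('side',W(p,o))-s] if s else [])) for o,t,s in L])
    q=least_squares(f,[.5,0,-.2],x_scale=[.1,.1,.1]); print(nm,'pose',q.x,'res',f(q.x).round(1))
    for o,_,_ in L: print('  ',o,np.array(W(q.x,o)))
E
python3 fit.py
```

```text
mix (0, 85, 90) tri [0.5518 0.2838 0.0873] top@z [0.5524 0.2832] side@z [0.5499 0.2786]
mix (0, 30, 90) tri [0.5392 0.2302 0.0872] top@z [0.5404 0.2296] side@z [0.537 0.225]
mix (0, -80, 100) tri [0.5131 0.1206 0.0966] top@z [0.5127 0.1203] side@z [0.5122 0.1147]
mix pose [ 0.5316  0.1986 -0.2332] res [ 0.5  0.3  0.2 -0.3  0.4  0.4  0.3 -0.4 -0.1 -0.1 -0.  -0.9]
   (0, 85, 90) [0.5512 0.2813 0.09  ]
   (0, 30, 90) [0.5385 0.2278 0.09  ]
   (0, -80, 100) [0.5131 0.1208 0.1   ]
rack (0, 75, 120) tri [ 0.5101 -0.1293  0.1199] top@z [ 0.5103 -0.1294] side@z [ 0.5099 -0.1295]
rack (0, -25, 120) tri [ 0.4916 -0.2282  0.118 ] top@z [ 0.4923 -0.228 ] side@z [ 0.4903 -0.2306]
rack (0, -75, 120) tri [ 0.4822 -0.2771  0.1176] top@z [ 0.4825 -0.2767] side@z [ 0.4813 -0.2798]
rack pose [ 0.4959 -0.2039 -0.1885] res [ 0.2  0.1  0.1  0.1  0.3  0.2  0.1  0.3  0.2 -0.5  0.2  0.2  0.1 -0.6]
   (0, 75, 120) [ 0.51   -0.1302  0.12  ]
   (0, 25, 120) [ 0.5006 -0.1794  0.12  ]
   (0, -25, 120) [ 0.4913 -0.2285  0.12  ]
   (0, -75, 120) [ 0.4819 -0.2776  0.12  ]
```

servo_tool:
  moves:
    - [[0.16,-0.47,0.2],[0,0,-0.118]]
    - [[0.32,-0.94,0.2],[0,0,-0.237]]
    - [[0.32,-0.94,0.2],[0,0,-0.237]]
  claw: 60
  squeeze: 15

```text
time: 1.58
position: [0.2137, 0.5106, 0.212]
tcp_rot: [0.718, 3.058, -0.0]
wrist_force: [-0.4, 0.1, 0.6]
opening: 0.0706
finger_force: 0.0
```

servo_tool:
  moves:
    - [[0.16,-0.47,0],[0,0,-0.118]]
    - [[0.32,-0.94,0],[0,0,-0.236]]

```text
time: 1.82
position: [0.2515, 0.4, 0.2122]
tcp_rot: [0.994, 2.98, 0.0]
wrist_force: [0.8, 0.2, 0.2]
opening: 0.0604
finger_force: 0.0
```

servo_tool:
  moves:
    - [[0.16,-0.47,0],[0,0,-0.118]]
    - [[0.32,-0.94,0],[0,0,-0.236]]

```text
time: 2.08
position: [0.2901, 0.2868, 0.2125]
tcp_rot: [1.266, 2.875, 0.002]
wrist_force: [0.1, 0.2, -0.4]
opening: 0.0598
finger_force: 0.0
```

servo_tool:
  moves:
    - [[0.16,-0.47,0],[0,0,-0.118]]
    - [[0.32,-0.94,0],[0,0,-0.236]]

```text
time: 2.33
position: [0.3288, 0.1738, 0.2127]
tcp_rot: [1.527, 2.744, 0.002]
wrist_force: [1.2, 0.4, 0.3]
opening: 0.0599
finger_force: 0.0
```

servo_tool:
  moves:
    - [[0.16,-0.47,0],[0,0,-0.118]]
    - [[0.32,-0.94,0],[0,0,-0.236]]

```text
time: 2.58
position: [0.3674, 0.0607, 0.2128]
tcp_rot: [1.775, 2.59, 0.003]
wrist_force: [0.6, 0.8, 0.1]
opening: 0.06
finger_force: 0.0
```

servo_tool:
  moves:
    - [[0.16,-0.47,0],[0,0,-0.118]]
    - [[0.32,-0.94,0],[0,0,-0.236]]

```text
time: 2.82
position: [0.406, -0.0525, 0.2128]
tcp_rot: [2.008, 2.414, 0.002]
wrist_force: [1.1, 0.1, -0.0]
opening: 0.0601
finger_force: 0.0
```

servo_tool:
  moves:
    - [[0.16,-0.47,0],[0,0,-0.118]]
    - [[0.32,-0.94,0],[0,0,-0.236]]

```text
time: 3.08
position: [0.4445, -0.1655, 0.2125]
tcp_rot: [2.223, 2.218, 0.002]
wrist_force: [0.9, 0.5, -0.4]
opening: 0.0599
finger_force: 0.0
```

servo_tool:
  moves:
    - [[0.16,-0.47,0],[0,0,-0.118]]
    - [[0.32,-0.94,0],[0,0,-0.236]]
    - [[0.32,-0.94,0],[0,0,-0.236]]
    - [[0.32,-0.94,0],[0,0,-0.236]]

```text
time: 3.58
position: [0.482, -0.276, 0.2117]
tcp_rot: [-2.415, -2.007, -0.0]
wrist_force: [0.2, 1.7, 0.1]
opening: 0.0601
finger_force: 0.0
```

servo_tool:
  moves:
    - [[0,0,-0.35],[0,0,0]]
    - [[0,-0.01,-0.7],[0,0,0]]
    - [[0,-0.01,-0.9],[0,0,0]]
    - [[0,-0.01,-1],[0,0,0]]
    - [[0,-0.01,-1],[0,0,0]]

```text
time: 4.2
position: [0.4817, -0.2765, 0.092]
tcp_rot: [-2.415, -2.009, 0.0]
wrist_force: [-0.1, 0.8, 0.1]
opening: 0.06
finger_force: 0.0
```

servo_tool:
  moves:
    - [[0,0,0],[0,0,0]]
    - [[0,0,0],[0,0,0]]
    - [[0,0,0],[0,0,0]]
    - [[0,0,0],[0,0,0]]
  claw: 10

```text
time: 4.7
position: [0.4819, -0.2777, 0.0924]
tcp_rot: [2.416, 2.007, 0.0]
wrist_force: [0.1, -0.3, -0.2]
opening: 0.0254
finger_force: 0.0
```

servo_tool:
  moves:
    - [[0,0,0],[0,0,0]]
    - [[0,0,0],[0,0,0]]

```text
time: 4.95
position: [0.4819, -0.2776, 0.0923]
tcp_rot: [2.416, 2.007, 0.0]
wrist_force: [-1.2, -0.5, 1.8]
opening: 0.0214
finger_force: 15.0
```

servo_tool:
  moves:
    - [[0,0,0.2],[0,0,0]]
    - [[0,0,0.45],[0,0,0]]
    - [[0,0,0.8],[0,0,0]]
    - [[0,0,1],[0,0,0]]

```text
time: 5.45
position: [0.4823, -0.2779, 0.2144]
tcp_rot: [2.415, 2.006, 0.001]
wrist_force: [0.3, -0.1, -0.8]
opening: 0.0216
finger_force: 15.0
```

servo_tool:
  moves:
    - [[0,0,0.15],[0,0,0]]
    - [[0,0,0.25],[0,0,0]]
    - [[0,0,0.25],[0,0,0]]

```text
time: 5.82
position: [0.4819, -0.2776, 0.2424]
tcp_rot: [2.416, 2.007, 0.0]
wrist_force: [-0.3, -0.0, -0.6]
opening: 0.0216
finger_force: 15.0
```

Run:
```python
from h import *
a=snap('top','top1.png'); b=snap('side','side1.png')
u=proj('side',[.482,-.277,.2]).astype(int); v=proj('top',[.482,-.277,.25]).astype(int); print(u,v)
f=lambda im,c:cv2.resize(im[c[1]-35:c[1]+45,c[0]-40:c[0]+40],(400,400),interpolation=cv2.INTER_CUBIC)
cv2.imwrite('pics/c2.png',np.ascontiguousarray(np.hstack([f(b,u),f(a,v)])[:,:,::-1]))
```

```text
[241 215] [339 203]
```

View pics/c2.png

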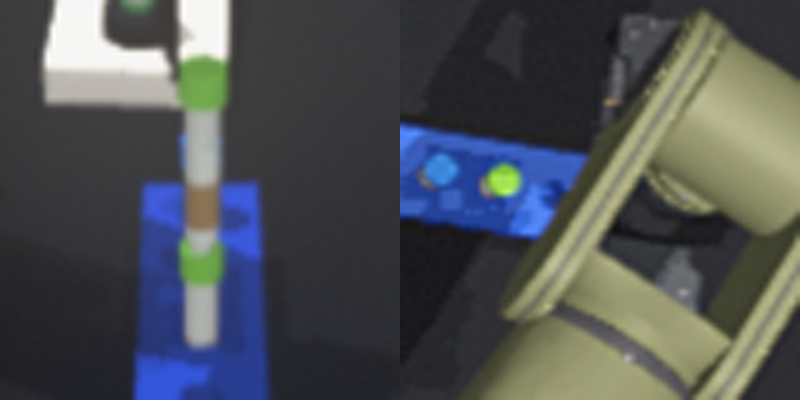

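The side crop shows the lifted tube, cap at about (242,196), hanging upright, with the other green cap at (241,232). I'll view the gripper more widely to check the odd opening reading.

Run:
```python
from h import *
b=cv2.imread('pics/side1.png')
cv2.imwrite('pics/c3.png',cv2.resize(b[90:260,170:320],(530,600),interpolation=cv2.INTER_CUBIC))
print(proj('side',[.482,-.277,.261]),proj('side',[.482,-.277,.271]),proj('side',[.482,-.277,.161]))
hsv=cv2.cvtColor(b,cv2.COLOR_BGR2HSV); k,l,st,ce=cv2.connectedComponentsWithStats(cv2.inRange(hsv,(35,100,60),(75,255,255)))
print([(st[i].tolist(),ce[i].round(1).tolist()) for i in range(1,k) if st[i][4]>8])
```

```text
[241.14806924 195.13426823] [241.15346639 191.5852263 ] [241.09773968 228.22982709]
[([237, 192, 10, 10, 86], [241.3, 196.5]), ([237, 229, 8, 8, 48], [240.5, 232.8]), ([376, 277, 6, 4, 18], [378.7, 278.4])]
```

View pics/c3.png

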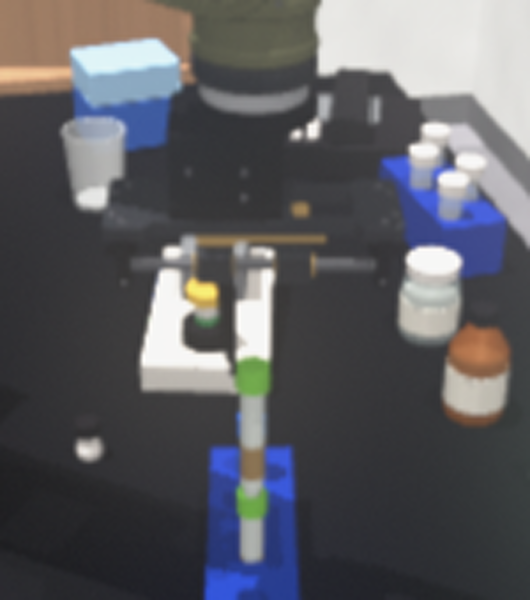

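servo_tool:
  moves:
    - [[0.03,0.23,0],[0,0,0]]
    - [[0.07,0.58,0],[0,0,-0.03]]
    - [[0.116,0.933,0],[0,0,-0.065]]

```text
time: 6.3
position: [0.495, -0.1643, 0.2404]
tcp_rot: [-2.467, -1.941, 0.002]
wrist_force: [0.7, -0.5, -0.4]
opening: 0.0218
finger_force: 15.0
```

servo_tool:
  moves:
    - [[0.058,0.466,0],[0,0,0]]
    - [[0.116,0.933,0],[0,0,0]]

```text
time: 6.55
position: [0.5089, -0.0519, 0.2406]
tcp_rot: [-2.467, -1.943, 0.002]
wrist_force: [1.0, 0.1, -0.4]
opening: 0.022
finger_force: 15.0
```

servo_tool:
  moves:
    - [[0.058,0.466,0],[0,0,0]]
    - [[0.116,0.933,0],[0,0,0]]

```text
time: 6.8
position: [0.5228, 0.0602, 0.2406]
tcp_rot: [-2.466, -1.944, 0.002]
wrist_force: [1.1, -0.1, -0.3]
opening: 0.0219
finger_force: 15.0
```

servo_tool:
  moves:
    - [[0.058,0.466,0],[0,0,0]]
    - [[0.116,0.933,0],[0,0,0]]

```text
time: 7.05
position: [0.5368, 0.1721, 0.2406]
tcp_rot: [-2.467, -1.945, 0.003]
wrist_force: [0.2, -0.7, 0.0]
opening: 0.0216
finger_force: 15.0
```

servo_tool:
  moves:
    - [[0.06,0.4,0],[0,0,0]]
    - [[0.09,0.7,0],[0,0,0]]
    - [[0.116,0.933,0],[0,0,0]]
    - [[0.116,0.933,0],[0,0,0]]
    - [[0.116,0.933,0],[0,0,0]]

```text
time: 7.68
position: [0.5509, 0.2817, 0.2409]
tcp_rot: [-2.467, -1.945, 0.003]
wrist_force: [0.2, -0.0, 0.4]
opening: 0.0216
finger_force: 15.0
```

Run:
```python
from h import *
b=snap('side','side2.png'); a=snap('top','top2.png')
print(r.get_state()['position'],r.get_state()['tcp_rot'])
cv2.imwrite('pics/c4.png',cv2.resize(b[80:230,170:290],(480,600),interpolation=cv2.INTER_CUBIC)[:,:,::-1])
cv2.imwrite('pics/c4.png',np.ascontiguousarray(cv2.resize(b[80:230,170:290],(480,600),interpolation=cv2.INTER_CUBIC)[:,:,::-1]))
p=r.get_state()['position']
print(proj('side',p+[0,0,-.082]),proj('side',p+[0,0,.019]))
hsv=cv2.cvtColor(b,cv2.COLOR_RGB2HSV); k,l,st,ce=cv2.connectedComponentsWithStats(cv2.inRange(hsv,(35,100,60),(75,255,255)))
print([(st[i].tolist(),ce[i].round(1).tolist()) for i in range(1,k) if st[i][4]>8])
```

```text
[0.55120409 0.28129572 0.24160318] [ 2.46819399e+00  1.94356222e+00 -1.35592610e-03]
[230.94457101 135.56574346] [230.54771282 110.22793082]
[([228, 108, 6, 6, 33], [230.5, 110.7]), ([237, 227, 8, 10, 66], [240.9, 231.3]), ([376, 277, 6, 4, 18], [378.7, 278.4])]
```

View pics/c4.png

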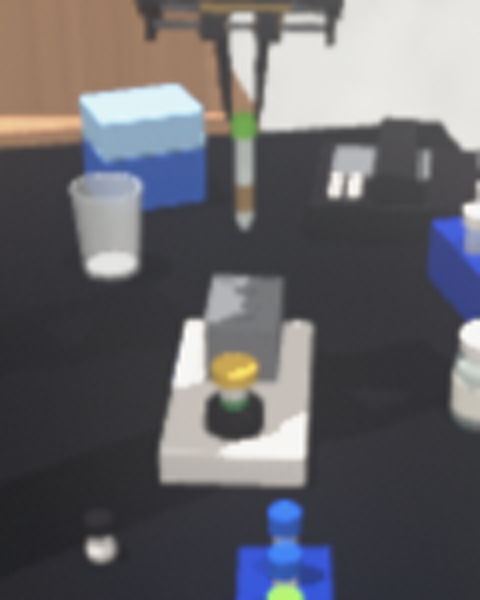

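Tube hangs upright over the mixer, foot at about (231,137), well mouth at (231,152). Descending.

servo_tool:
  moves:
    - [[0,0.003,-0.2],[0,0,0]]
    - [[0,0.003,-0.4],[0,0,0]]
    - [[0,0.003,-0.55],[0,0,0]]
    - [[0,0.003,-0.64],[0,0,0]]
    - [[0,0.003,-0.64],[0,0,0]]

```text
time: 8.4
position: [0.551, 0.2823, 0.1645]
tcp_rot: [-2.467, -1.944, 0.002]
wrist_force: [1.0, -0.6, -0.8]
opening: 0.0221
finger_force: 15.0
```

servo_tool:
  moves:
    - [[0,0,-0.03],[0,0,0]]
    - [[0,0,-0.06],[0,0,0]]
    - [[0,0,-0.09],[0,0,0]]
    - [[0,0,-0.09],[0,0,0]]

```text
time: 8.9
position: [0.5511, 0.2826, 0.1541]
tcp_rot: [-2.467, -1.945, 0.001]
wrist_force: [-0.1, -0.5, -0.7]
opening: 0.0218
finger_force: 15.0
```

servo_tool:
  moves:
    - [[0,0,-0.06],[0,0,0]]
    - [[0,0,-0.12],[0,0,0]]
    - [[0,0,-0.18],[0,0,0]]
    - [[0,0,-0.22],[0,0,0]]
    - [[0,0,-0.22],[0,0,0]]

```text
time: 9.52
position: [0.5509, 0.2825, 0.1273]
tcp_rot: [-2.467, -1.945, 0.002]
wrist_force: [0.3, -0.2, -0.8]
opening: 0.0217
finger_force: 15.0
```

servo_tool:
  moves:
    - [[0,0,-0.02],[0,0,0]]
    - [[0,0,-0.03],[0,0,0]]
    - [[0,0,-0.03],[0,0,0]]

```text
time: 9.9
position: [0.5513, 0.2827, 0.1245]
tcp_rot: [2.467, 1.945, 0.0]
wrist_force: [0.1, 0.7, 0.4]
opening: 0.0219
finger_force: 15.0
```

servo_tool:
  moves:
    - [[0,0,-0.01],[0,0,0]]
    - [[0,0,-0.02],[0,0,0]]
    - [[0,0,-0.02],[0,0,0]]

```text
time: 10.28
position: [0.5515, 0.2827, 0.1223]
tcp_rot: [2.467, 1.945, 0.001]
wrist_force: [0.4, 0.1, -0.0]
opening: 0.0218
finger_force: 15.0
```

servo_tool:
  moves:
    - [[0,0,0],[0,0,0]]
    - [[0,0,0],[0,0,0]]
    - [[0,0,0],[0,0,0]]
    - [[0,0,0],[0,0,0]]
  claw: 60

```text
time: 10.78
position: [0.5513, 0.2826, 0.122]
tcp_rot: [-2.467, -1.945, 0.0]
wrist_force: [-0.3, 0.1, -0.1]
opening: 0.0562
finger_force: 0.0
```

servo_tool:
  moves:
    - [[0,0,0.15],[0,0,0]]
    - [[0,0,0.5],[0,0,0]]
    - [[0,0,0.85],[0,0,0]]
    - [[0,0,0.9],[0,0,0]]

```text
time: 11.28
position: [0.5536, 0.2837, 0.2364]
tcp_rot: [2.465, 1.943, 0.014]
wrist_force: [-0.3, -1.0, 0.7]
opening: 0.06
finger_force: 0.0
```

servo_tool:
  moves:
    - [[-0.05,-0.4,0],[0,0,0.02]]
    - [[-0.1,-0.853,0],[0,0,0.062]]

```text
time: 11.52
position: [0.5387, 0.1797, 0.2296]
tcp_rot: [-2.416, -2.008, 0.001]
wrist_force: [1.2, -1.1, 0.3]
opening: 0.0601
finger_force: 0.0
```

servo_tool:
  moves:
    - [[-0.05,-0.426,0],[0,0,0]]
    - [[-0.1,-0.853,0],[0,0,0]]

```text
time: 11.78
position: [0.5265, 0.0764, 0.2295]
tcp_rot: [-2.418, -2.005, 0.001]
wrist_force: [0.6, -1.3, -0.1]
opening: 0.0599
finger_force: 0.0
```

servo_tool:
  moves:
    - [[-0.05,-0.426,0],[0,0,0]]
    - [[-0.1,-0.853,0],[0,0,0]]

```text
time: 12.02
position: [0.5145, -0.0259, 0.2296]
tcp_rot: [-2.419, -2.004, 0.001]
wrist_force: [0.5, -0.3, -0.7]
opening: 0.0601
finger_force: 0.0
```

servo_tool:
  moves:
    - [[-0.05,-0.426,0],[0,0,0]]
    - [[-0.1,-0.853,0],[0,0,0]]

```text
time: 12.28
position: [0.5025, -0.1282, 0.2296]
tcp_rot: [-2.419, -2.004, 0.0]
wrist_force: [0.3, 0.6, -0.2]
opening: 0.0597
finger_force: 0.0
```

servo_tool:
  moves:
    - [[-0.05,-0.426,0],[0,0,0]]
    - [[-0.1,-0.853,0],[0,0,0]]
    - [[-0.1,-0.853,0],[0,0,0]]
    - [[-0.1,-0.853,0],[0,0,0]]

```text
time: 12.78
position: [0.491, -0.2287, 0.2295]
tcp_rot: [-2.418, -2.003, -0.0]
wrist_force: [0.6, 0.3, -0.8]
opening: 0.0598
finger_force: 0.0
```

Run:
```python
from h import *
np.set_printoptions(precision=4,suppress=True)
for n in('side','top'):
    b=snap(n,n+'3.png')
    hsv=cv2.cvtColor(b,cv2.COLOR_RGB2HSV); k,l,st,ce=cv2.connectedComponentsWithStats(cv2.inRange(hsv,(35,100,60),(75,255,255)))
    print([(st[i].tolist(),ce[i].round(1).tolist()) for i in range(1,k) if st[i][4]>8])
print(r.get_state()['position'],proj('side',[.5515,.2825,.141]),proj('top',[.5515,.2825,.15]),proj('side',[.4915,-.2285,.111]))
```

```text
[([237, 227, 8, 10, 70], [240.7, 231.5]), ([376, 277, 6, 4, 18], [378.7, 278.4])]
[([184, 188, 7, 6, 33], [186.6, 190.5])]
[ 0.4914 -0.228   0.2298] [231.0374 139.8733] [186.1555 190.254 ] [241.0923 231.0457]
```

servo_tool:
  moves:
    - [[0,0,-0.3],[0,0,0]]
    - [[0,0,-0.7],[0,0,0]]
    - [[0,0,-0.9],[0,0,0]]

```text
time: 13.25
position: [0.4902, -0.2268, 0.119]
tcp_rot: [-2.414, -2.005, 0.002]
wrist_force: [0.3, 0.5, 0.6]
opening: 0.06
finger_force: 0.0
```

servo_tool:
  moves:
    - [[0,0,-0.15],[0,0,0]]
    - [[0,0,-0.247],[0,0,0]]
    - [[0,0,-0.247],[0,0,0]]

```text
time: 13.62
position: [0.4913, -0.2287, 0.0921]
tcp_rot: [-2.418, -2.005, 0.0]
wrist_force: [0.5, -0.3, -0.5]
opening: 0.06
finger_force: 0.0
```

servo_tool:
  moves:
    - [[0,0,0],[0,0,0]]
    - [[0,0,0],[0,0,0]]
    - [[0,0,0],[0,0,0]]
    - [[0,0,0],[0,0,0]]
    - [[0,0,0],[0,0,0]]
    - [[0,0,0],[0,0,0]]
  claw: 10

```text
time: 14.38
position: [0.4918, -0.2295, 0.0933]
tcp_rot: [2.418, 2.004, 0.001]
wrist_force: [-1.7, 0.8, 4.1]
opening: 0.011
finger_force: 5.2
```

servo_tool:
  moves:
    - [[0,0,0.2],[0,0,0]]
    - [[0,0,0.45],[0,0,0]]
    - [[0,0,0.8],[0,0,0]]
    - [[0,0,1],[0,0,0]]

```text
time: 14.88
position: [0.4918, -0.2294, 0.2145]
tcp_rot: [2.418, 2.003, 0.001]
wrist_force: [0.4, 0.6, -0.8]
opening: 0.0099
finger_force: 0.0
```

servo_tool:
  moves:
    - [[0,0,0.15],[0,0,0]]
    - [[0,0,0.25],[0,0,0]]
    - [[0,0,0.25],[0,0,0]]

```text
time: 15.25
position: [0.4915, -0.2292, 0.2427]
tcp_rot: [2.419, 2.004, 0.0]
wrist_force: [-0.3, -0.1, -0.4]
opening: 0.0101
finger_force: 0.0
```

The grasp slipped (opening 11 mm). Looking again.

Run:
```python
from h import *
np.set_printoptions(precision=4,suppress=True)
O=[]
for n in('side','top'):
    b=snap(n,n+'4.png')
    hsv=cv2.cvtColor(b,cv2.COLOR_RGB2HSV); k,l,st,ce=cv2.connectedComponentsWithStats(cv2.inRange(hsv,(35,100,60),(75,255,255)))
    print([(st[i].tolist(),ce[i].round(1).tolist()) for i in range(1,k) if st[i][4]>8])
    u=proj(n,[.4915,-.2285,.15]).astype(int)
    O.append(cv2.resize(b[u[1]-40:u[1]+40,u[0]-26:u[0]+26],(390,600),interpolation=cv2.INTER_CUBIC))
cv2.imwrite('pics/c5.png',np.ascontiguousarray(np.hstack(O)[:,:,::-1]))
print(proj('side',[.4915,-.2285,.111]))
```

```text
[([237, 227, 8, 9, 66], [240.6, 231.1]), ([376, 277, 6, 4, 18], [378.7, 278.4])]
[([184, 188, 7, 6, 33], [186.6, 190.5])]
[241.0923 231.0457]
```

View pics/c5.png

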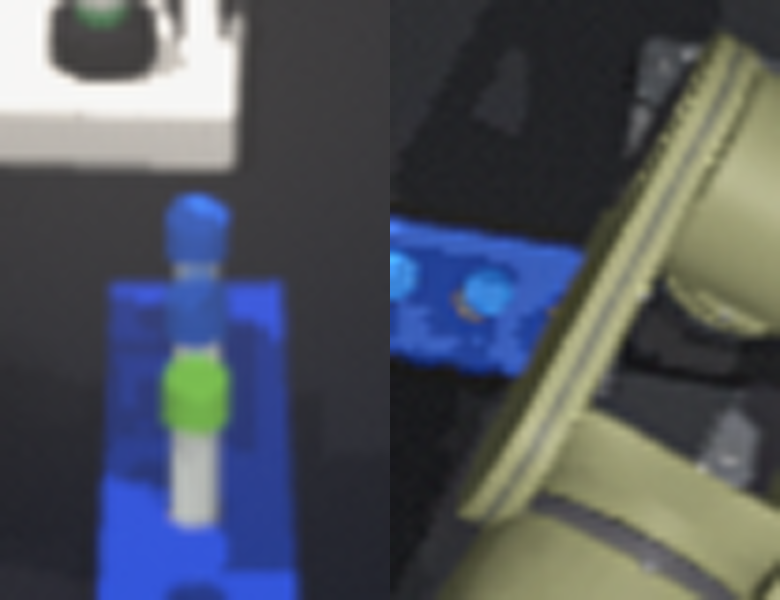

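The tube stands upright and in place (cap at (241,231)), so the fingers closed beside it. I'll check where the fingertips show against where the reported TCP projects.

Run:
```python
from h import *
p=r.get_state()['position']; b=cv2.imread('pics/side4.png'); k=6
u0,v0=195,120
c=b[v0:v0+95,u0:u0+95]; c=(255*(c/255.)**.5).astype(np.uint8)
c=cv2.resize(c,None,fx=k,fy=k,interpolation=cv2.INTER_CUBIC)
for d,col in(((0,0,0),(0,0,255)),((0,.015,0),(0,255,255)),((0,-.015,0),(255,0,255)),((0,0,.019),(255,255,255)),((0,0,.078),(0,165,255))):
    q=(proj('side',p+d)-[u0,v0]+.5)*k; cv2.drawMarker(c,tuple(int(t) for t in q),col,cv2.MARKER_CROSS,10,1); print(d,q)
cv2.imwrite('pics/c6.png',c)
print(P('side')[3][2,:3]@p+P('side')[3][2,3])
```

```text
(0, 0, 0) [278.65738691 427.87775594]
(0, 0.015, 0) [271.87856963 408.83271056]
(0, -0.015, 0) [285.62580461 447.4554825 ]
(0, 0, 0.019) [278.70106593 389.27072406]
(0, 0, 0.078) [278.84354032 263.34040045]
0.8882612794711415
```

View pics/c6.png

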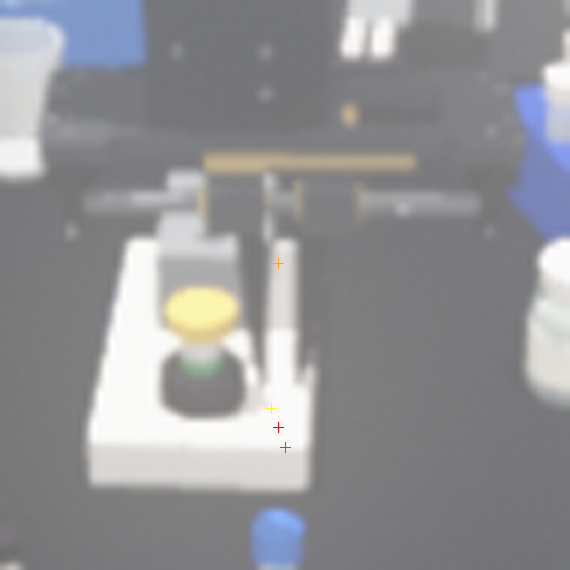

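The tips seem to show about 5 px above where the TCP projects, which means an offset either in z or along the tool's x. I'll turn the tool 90° and look again to tell which.

servo_tool:
  moves:
    - [[-0.1,0,0],[0,0,0.23]]
    - [[-0.1,0,0],[0,0,0.46]]
    - [[-0.1,0,0],[0,0,0.7]]
    - [[-0.1,0,0],[0,0,0.92]]
    - [[-0.1,0,0],[0,0,1]]
  claw: 0

```text
time: 15.98
position: [0.4787, -0.2288, 0.2408]
tcp_rot: [-1.463, -2.777, -0.0]
wrist_force: [-0.9, 0.4, 0.8]
opening: 0.0004
finger_force: 0.0
```

servo_tool:
  moves:
    - [[0,0,0],[0,0,0.23]]
    - [[0,0,0],[0,0,0.46]]
    - [[0,0,0],[0,0,0.7]]
    - [[0,0,0],[0,0,0.92]]
    - [[0,0,0],[0,0,1]]
    - [[0,0,0],[0,0,1]]

```text
time: 16.73
position: [0.4788, -0.2288, 0.241]
tcp_rot: [-0.294, -3.126, -0.002]
wrist_force: [0.1, -0.5, -0.4]
opening: 0.0005
finger_force: 0.0
```

Run:
```python
from h import *
from scipy.spatial.transform import Rotation as R
s=r.get_state(); p=s['position']; b=snap('side','side5.png')[:,:,::-1]; k=6
print(p,s['tcp_rot'])
Rm=R.from_rotvec(s['tcp_rot']).as_matrix(); print(Rm.round(2))
u0,v0=195,120
c=b[v0:v0+95,u0:u0+95]; c=(255*(c/255.)**.5).astype(np.uint8)
c=cv2.resize(c,None,fx=k,fy=k,interpolation=cv2.INTER_CUBIC)
for d,col in(((0,0,0),(0,0,255)),((.015,0,0),(0,255,255)),((-.015,0,0),(255,0,255)),((0,0,-.015),(0,255,0))):
    q=(proj('side',p+Rm@np.array(d))-[u0,v0]+.5)*k; cv2.drawMarker(c,tuple(int(t) for t in q),col,cv2.MARKER_CROSS,10,1); print(d,q)
cv2.imwrite('pics/c7.png',c)
```

```text
[ 0.47881978 -0.2288008   0.24102294] [-2.94304569e-01 -3.12570467e+00 -1.57170304e-03]
[[-0.98  0.19 -0.  ]
 [ 0.19  0.98  0.  ]
 [ 0.    0.   -1.  ]]
(0, 0, 0) [250.13364677 431.16919124]
(0.015, 0, 0) [214.03326145 431.16397691]
(-0.015, 0, 0) [286.19719537 431.17440025]
(0, 0, -0.015) [249.97973573 400.74065303]
```

View pics/c7.png

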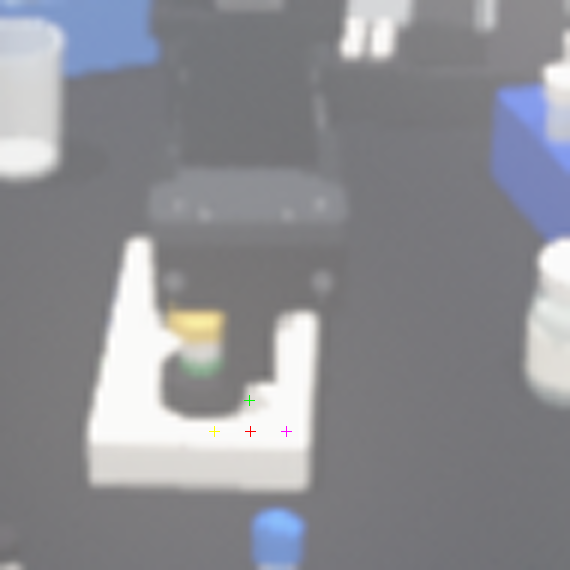

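The finger pad is centred on the TCP column (about 250), but its end is around v≈385–400 in the crop. So the real tips sit about 15–20 mm higher than nominal, and I gripped only the cap's upper rim. I'll regrasp about 19 mm lower (TCP z≈0.073).

servo_tool:
  moves:
    - [[0.1,0,0],[0,0,-0.23]]
    - [[0.1,0,0],[0,0,-0.46]]
    - [[0.1,0,0],[0,0,-0.7]]
    - [[0.1,0,0],[0,0,-0.92]]
    - [[0.1,0,0],[0,0,-1]]
  claw: 60

```text
time: 17.4
position: [0.4911, -0.229, 0.2418]
tcp_rot: [-1.473, -2.774, -0.0]
wrist_force: [-0.3, 0.2, 0.3]
opening: 0.0451
finger_force: 0.0
```

servo_tool:
  moves:
    - [[0,0,0],[0,0,-0.23]]
    - [[0,0,0],[0,0,-0.46]]
    - [[0,0,0],[0,0,-0.7]]
    - [[0,0,0],[0,0,-0.92]]
    - [[0,0,0],[0,0,-1]]
    - [[0,0,0],[0,0,-1]]

```text
time: 18.15
position: [0.4911, -0.229, 0.2419]
tcp_rot: [-2.418, -2.004, 0.0]
wrist_force: [0.2, 0.5, 0.3]
opening: 0.0597
finger_force: 0.0
```

servo_tool:
  moves:
    - [[0,0,-0.3],[0,0,0]]
    - [[0,0,-0.7],[0,0,0]]
    - [[0,0,-1],[0,0,0]]
    - [[0,0,-1],[0,0,0]]

```text
time: 18.65
position: [0.4888, -0.2276, 0.1186]
tcp_rot: [-2.413, -2.0, 0.004]
wrist_force: [0.6, -0.9, -0.0]
opening: 0.0598
finger_force: 0.0
```

servo_tool:
  moves:
    - [[0.01,0,-0.15],[0,0,0]]
    - [[0.01,0,-0.3],[0,0,0]]
    - [[0.01,0,-0.41],[0,0,0]]
    - [[0.01,0,-0.41],[0,0,0]]

```text
time: 19.15
position: [0.4916, -0.2286, 0.0717]
tcp_rot: [-2.417, -2.003, 0.001]
wrist_force: [0.1, 0.3, 0.8]
opening: 0.06
finger_force: 0.0
```

servo_tool:
  moves:
    - [[0,0,0],[0,0,0]]
    - [[0,0,0],[0,0,0]]
    - [[0,0,0],[0,0,0]]
    - [[0,0,0],[0,0,0]]
    - [[0,0,0],[0,0,0]]
    - [[0,0,0],[0,0,0]]
  claw: 10

```text
time: 19.9
position: [0.4926, -0.2292, 0.0735]
tcp_rot: [2.419, 2.004, 0.0]
wrist_force: [-0.4, 0.3, 1.0]
opening: 0.0241
finger_force: 15.0
```

servo_tool:
  moves:
    - [[0,0,0.2],[0,0,0]]
    - [[0,0,0.45],[0,0,0]]
    - [[0,0,0.8],[0,0,0]]
    - [[0,0,1],[0,0,0]]

```text
time: 20.4
position: [0.4932, -0.2295, 0.1957]
tcp_rot: [2.417, 2.003, 0.002]
wrist_force: [0.5, -0.2, -0.8]
opening: 0.0236
finger_force: 15.0
```

servo_tool:
  moves:
    - [[0,0,0.15],[0,0,0]]
    - [[0,0,0.25],[0,0,0]]
    - [[0,0,0.25],[0,0,0]]

```text
time: 20.78
position: [0.4927, -0.2293, 0.2236]
tcp_rot: [2.419, 2.004, 0.0]
wrist_force: [0.1, -0.2, -0.6]
opening: 0.0237
finger_force: 15.0
```

servo_tool:
  moves:
    - [[0.03,0.23,0],[0,0,0]]
    - [[0.06,0.58,0],[0,0,-0.03]]
    - [[0.096,0.954,0],[0,0,-0.065]]

```text
time: 21.15
position: [0.5033, -0.1135, 0.2215]
tcp_rot: [-2.47, -1.938, 0.002]
wrist_force: [-0.4, 0.2, -0.8]
opening: 0.0238
finger_force: 15.0
```

servo_tool:
  moves:
    - [[0.048,0.477,0],[0,0,0]]
    - [[0.096,0.954,0],[0,0,0]]

```text
time: 21.4
position: [0.5148, 0.0015, 0.2216]
tcp_rot: [-2.469, -1.94, 0.003]
wrist_force: [-0.4, 0.4, -0.7]
opening: 0.0238
finger_force: 15.0
```

servo_tool:
  moves:
    - [[0.048,0.477,0],[0,0,0]]
    - [[0.096,0.954,0],[0,0,0]]

```text
time: 21.65
position: [0.5263, 0.1161, 0.2216]
tcp_rot: [-2.469, -1.941, 0.003]
wrist_force: [0.1, 0.3, 0.3]
opening: 0.0238
finger_force: 15.0
```

servo_tool:
  moves:
    - [[0.048,0.4,0],[0,0,0]]
    - [[0.08,0.75,0],[0,0,0]]
    - [[0.096,0.954,0],[0,0,0]]
    - [[0.096,0.954,0],[0,0,0]]
    - [[0.096,0.954,0],[0,0,0]]

```text
time: 22.28
position: [0.5381, 0.2281, 0.222]
tcp_rot: [-2.469, -1.942, 0.003]
wrist_force: [-0.5, -0.3, -0.3]
opening: 0.0235
finger_force: 15.0
```

Run:
```python
from h import *
b=snap('side','side6.png'); p=r.get_state()['position']; print(p)
hsv=cv2.cvtColor(b,cv2.COLOR_RGB2HSV); k,l,st,ce=cv2.connectedComponentsWithStats(cv2.inRange(hsv,(35,100,60),(75,255,255)))
print([(st[i].tolist(),ce[i].round(1).tolist()) for i in range(1,k) if st[i][4]>5])
print('held exp',proj('side',p+[0,0,.0385]),'placed exp',proj('side',[.5513,.2826,.141]))
```

```text
[0.53833093 0.22785563 0.22243491]
[([227, 114, 6, 6, 36], [229.5, 116.5]), ([231, 137, 4, 7, 18], [232.7, 140.0]), ([376, 277, 6, 4, 18], [378.7, 278.4])]
held exp [229.48101873 115.65573239] placed exp [230.98190891 139.8664814 ]
```

servo_tool:
  moves:
    - [[0,0.006,-0.2],[0,0,0]]
    - [[0,0.006,-0.4],[0,0,0]]
    - [[0,0.006,-0.55],[0,0,0]]
    - [[0,0.006,-0.64],[0,0,0]]
    - [[0,0.006,-0.67],[0,0,0]]
    - [[0,0.006,-0.7],[0,0,0]]

```text
time: 23.08
position: [0.5392, 0.2296, 0.1399]
tcp_rot: [2.469, 1.942, 0.002]
wrist_force: [-0.3, -0.3, -0.3]
opening: 0.0234
finger_force: 15.0
```

Now about 13 mm into the well with no contact force, and tube 1 sits at the expected height. Continuing.

servo_tool:
  moves:
    - [[0,0,-0.07],[0,0,0]]
    - [[0,0,-0.14],[0,0,0]]
    - [[0,0,-0.21],[0,0,0]]
    - [[0,0,-0.26],[0,0,0]]
    - [[0,0,-0.29],[0,0,0]]
    - [[0,0,-0.29],[0,0,0]]

```text
time: 23.82
position: [0.5385, 0.2295, 0.1042]
tcp_rot: [-2.469, -1.942, 0.0]
wrist_force: [-0.3, -0.4, -1.1]
opening: 0.0234
finger_force: 15.0
```

servo_tool:
  moves:
    - [[0,0,-0.01],[0,0,0]]
    - [[0,0,-0.015],[0,0,0]]
    - [[0,0,-0.015],[0,0,0]]

```text
time: 24.2
position: [0.5391, 0.2298, 0.1035]
tcp_rot: [2.469, 1.942, 0.002]
wrist_force: [-1.3, 0.2, 3.3]
opening: 0.0233
finger_force: 15.0
```

servo_tool:
  moves:
    - [[0,0,0],[0,0,0]]
    - [[0,0,0],[0,0,0]]
    - [[0,0,0],[0,0,0]]
    - [[0,0,0],[0,0,0]]
  claw: 60

```text
time: 24.7
position: [0.5385, 0.2295, 0.1023]
tcp_rot: [-2.469, -1.942, 0.001]
wrist_force: [0.7, 0.7, -0.5]
opening: 0.0575
finger_force: 0.0
```

servo_tool:
  moves:
    - [[0,0,0.15],[0,0,0]]
    - [[0,0,0.5],[0,0,0]]
    - [[0,0,0.85],[0,0,0]]
    - [[0,0,0.9],[0,0,0]]

```text
time: 25.2
position: [0.5411, 0.2304, 0.2166]
tcp_rot: [2.467, 1.94, 0.014]
wrist_force: [0.1, -0.0, -0.3]
opening: 0.06
finger_force: 0.0
```

servo_tool:
  moves:
    - [[-0.1,-0.45,0],[0,0,0]]
    - [[-0.212,-0.906,0],[0,0,0]]
    - [[-0.212,-0.906,0],[0,0,0]]
    - [[-0.212,-0.906,0],[0,0,0]]
  claw: 0

```text
time: 25.7
position: [0.513, 0.1209, 0.2104]
tcp_rot: [-2.47, -1.941, 0.0]
wrist_force: [-0.5, 0.3, 0.2]
opening: 0.0253
finger_force: 0.0
```

servo_tool:
  moves:
    - [[0,0,-0.3],[0,0,0]]
    - [[0,0,-0.6],[0,0,0]]
    - [[0,0,-0.8],[0,0,0]]
    - [[0,0,-0.8],[0,0,0]]

```text
time: 26.2
position: [0.5113, 0.1217, 0.1119]
tcp_rot: [-2.465, -1.942, 0.007]
wrist_force: [0.3, -0.1, 0.5]
opening: 0.0004
finger_force: 0.0
```

Run:
```python
from h import *
print(r.get_state()['position'],r.get_state()['wrist_force'])
for n in('side','top'):
    b=snap(n,n+'7.png')
    hsv=cv2.cvtColor(b,cv2.COLOR_RGB2HSV); k,l,st,ce=cv2.connectedComponentsWithStats(cv2.inRange(hsv,(35,100,60),(75,255,255)))
    print([(st[i].tolist(),ce[i].round(1).tolist()) for i in range(1,k) if st[i][4]>5])
    print(proj(n,[.5513,.2826,.141 if n=='side' else .15]),proj(n,[.5387,.2295,.141 if n=='side' else .15]))
b=cv2.imread('pics/side7.png'); c=b[100:200,190:290]
cv2.imwrite('pics/c8.png',cv2.resize((255*(c/255.)**.6).astype(np.uint8),(600,600),interpolation=cv2.INTER_CUBIC))
```

```text
[0.51132745 0.12171286 0.11191503] [ 0.3019924  -0.09972444  0.50030857]
[([231, 144, 2, 6, 11], [231.5, 146.3]), ([376, 277, 6, 4, 18], [378.7, 278.4])]
[230.98190891 139.8664814 ] [230.04236374 146.09022982]
[([350, 124, 4, 2, 7], [351.7, 124.6]), ([184, 188, 7, 6, 33], [186.6, 190.5]), ([198, 192, 2, 5, 9], [198.6, 193.8])]
[186.12921078 190.30663711] [200.00632063 193.29261367]
```

View pics/c8.png

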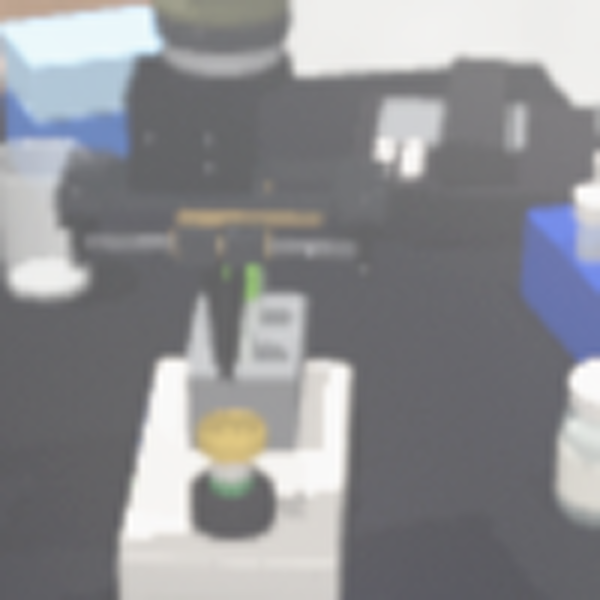

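The fingertip is at about crop (228,378), roughly 20 mm above the key; the green caps sit at the expected seated pixels. Feeling down to the key in small steps.

servo_tool:
  moves:
    - [[0,0,-0.05],[0,0,0]]
    - [[0,0,-0.1],[0,0,0]]
    - [[0,0,-0.1],[0,0,0]]

```text
time: 26.68
position: [0.5129, 0.1208, 0.1023]
tcp_rot: [-2.469, -1.942, 0.001]
wrist_force: [0.6, 0.7, 0.4]
opening: 0.0006
finger_force: 0.0
```

servo_tool:
  moves:
    - [[0,0,-0.04],[0,0,0]]
    - [[0,0,-0.04],[0,0,0]]

```text
time: 26.92
position: [0.5129, 0.1207, 0.0974]
tcp_rot: [-2.469, -1.942, 0.001]
wrist_force: [-0.3, -0.1, 0.5]
opening: 0.0006
finger_force: 0.0
```

servo_tool:
  moves:
    - [[0,0,-0.04],[0,0,0]]
    - [[0,0,-0.04],[0,0,0]]

```text
time: 27.18
position: [0.5128, 0.1207, 0.0924]
tcp_rot: [-2.469, -1.942, 0.001]
wrist_force: [0.5, 0.7, -1.5]
opening: 0.0007
finger_force: 0.0
```

servo_tool:
  moves:
    - [[0,0,-0.025],[0,0,0]]
    - [[0,0,-0.025],[0,0,0]]
    - [[0,0,-0.025],[0,0,0]]

```text
time: 27.55
position: [0.5132, 0.1208, 0.09]
tcp_rot: [2.469, 1.942, 0.0]
wrist_force: [-0.1, -0.3, 0.5]
opening: 0.0006
finger_force: 0.0
```

Run:
```python
from h import *
f=[]
for i in range(6):
    imaging.capture('side'); s=r.get_state(); f.append(s['wrist_force'][2])
print(np.round(f,2),s['position'])
```

```text
[-0.37 -0.09 -0.27 -0.79 -0.05 -0.41] [0.51321956 0.12081907 0.09009305]
```

servo_tool:
  moves:
    - [[0,0,-0.02],[0,0,0]]
    - [[0,0,-0.02],[0,0,0]]
    - [[0,0,-0.02],[0,0,0]]

```text
time: 28.22
position: [0.5131, 0.1208, 0.0875]
tcp_rot: [-2.469, -1.942, 0.0]
wrist_force: [0.3, 0.4, -0.6]
opening: 0.0004
finger_force: 0.0
```

servo_tool:
  moves:
    - [[0,0,-0.02],[0,0,0]]
    - [[0,0,-0.02],[0,0,0]]
    - [[0,0,-0.02],[0,0,0]]

```text
time: 28.6
position: [0.5131, 0.1208, 0.0852]
tcp_rot: [-2.469, -1.942, 0.0]
wrist_force: [1.0, -0.5, 0.7]
opening: 0.0006
finger_force: 0.0
```

servo_tool:
  moves:
    - [[0,0,-0.02],[0,0,0]]
    - [[0,0,-0.02],[0,0,0]]
    - [[0,0,-0.02],[0,0,0]]

```text
time: 28.98
position: [0.5132, 0.1208, 0.0828]
tcp_rot: [-2.469, -1.942, 0.0]
wrist_force: [-0.6, 0.1, -0.7]
opening: 0.0004
finger_force: 0.0
```

servo_tool:
  moves:
    - [[0,0,-0.02],[0,0,0]]
    - [[0,0,-0.02],[0,0,0]]
    - [[0,0,-0.02],[0,0,0]]

```text
time: 29.35
position: [0.5132, 0.1208, 0.0804]
tcp_rot: [-2.469, -1.942, 0.0]
wrist_force: [0.5, 0.0, -0.4]
opening: 0.0002
finger_force: 0.0
```

servo_tool:
  moves:
    - [[0,0,-0.02],[0,0,0]]
    - [[0,0,-0.02],[0,0,0]]
    - [[0,0,-0.02],[0,0,0]]

```text
time: 29.72
position: [0.5131, 0.1208, 0.078]
tcp_rot: [-2.469, -1.942, 0.0]
wrist_force: [0.5, -0.3, 0.5]
opening: 0.0006
finger_force: 0.0
```

servo_tool:
  moves:
    - [[0,0,-0.02],[0,0,0]]
    - [[0,0,-0.02],[0,0,0]]
    - [[0,0,-0.02],[0,0,0]]

```text
time: 30.1
position: [0.5132, 0.1208, 0.0756]
tcp_rot: [-2.469, -1.942, 0.0]
wrist_force: [-0.0, -1.2, -0.0]
opening: 0.0005
finger_force: 0.0
```

```bash
cat > key.py <<'E'
from h import *
f=[];
for i in range(6):
    b=imaging.capture('side'); s=r.get_state(); f.append(s['wrist_force'][2])
print(np.round(f,2),np.mean(f).round(2),s['position'])
def y(b):
    hsv=cv2.cvtColor(b,cv2.COLOR_RGB2HSV)[150:195,215:245]; m=cv2.inRange(hsv,(15,110,60),(34,255,255)); v,u=np.nonzero(m); return len(v),u.mean().round(2)+215,v.mean().round(2)+150,v.min()+150,v.max()+150
print(y(b), y(cv2.imread('pics/side0.png')[:,:,::-1]), y(cv2.imread('pics/side7.png')[:,:,::-1]))
c=b[155:185,215:245].astype(int); print((c[:,13,0]-c[:,13,2]))
E
python3 key.py
```

```text
[ 0.55 -0.07  0.04  0.01  0.04 -0.23] 0.06 [0.51319327 0.12081341 0.07567559]
(65, np.float64(228.23), np.float64(172.66), np.int64(169), np.int64(176)) (85, np.float64(228.09), np.float64(171.92000000000002), np.int64(168), np.int64(176)) (76, np.float64(228.12), np.float64(172.32999999999998), np.int64(169), np.int64(176))
[ -1  -1  -1  -1   0   0   0   0   0   0   0  -1   0   0   1   3  15  64
  96 107 108 101  47  15   9   2  -8  -6  -2  -1]
```

servo_tool:
  moves:
    - [[0,0,-0.02],[0,0,0]]
    - [[0,0,-0.02],[0,0,0]]
    - [[0,0,-0.02],[0,0,0]]

```text
time: 30.78
position: [0.5134, 0.1208, 0.0736]
tcp_rot: [2.469, 1.942, 0.001]
wrist_force: [-0.4, 1.0, 2.2]
opening: 0.0004
finger_force: 1.2
```

servo_tool:
  moves:
    - [[0,0,-0.02],[0,0,0]]
    - [[0,0,-0.02],[0,0,0]]
    - [[0,0,-0.02],[0,0,0]]

```text
time: 31.15
position: [0.5134, 0.1208, 0.0711]
tcp_rot: [2.469, 1.942, 0.001]
wrist_force: [1.1, 0.5, 4.6]
opening: 0.0006
finger_force: 1.7
```

```bash
python3 key.py
```

```text
[3.12 3.8  3.45 3.28 3.37 4.97] 3.67 [0.51341123 0.12079498 0.07097504]
(66, np.float64(228.06), np.float64(173.47), np.int64(170), np.int64(177)) (85, np.float64(228.09), np.float64(171.92000000000002), np.int64(168), np.int64(176)) (76, np.float64(228.12), np.float64(172.32999999999998), np.int64(169), np.int64(176))
[ -1  -1  -1  -1  -1  -1   0  -1   0   0   1   0   0  -1   0   1   3  11
  51  98 112 108  89  37  12   4  -4  -5  -2  -2]
```

servo_tool:
  moves:
    - [[0,0,-0.02],[0,0,0]]
    - [[0,0,-0.04],[0,0,0]]
    - [[0,0,-0.05],[0,0,0]]
    - [[0,0,-0.05],[0,0,0]]
    - [[0,0,-0.05],[0,0,0]]

```text
time: 32.08
position: [0.5135, 0.1208, 0.0651]
tcp_rot: [2.469, 1.942, 0.001]
wrist_force: [-1.6, 0.9, 5.3]
opening: 0.0006
finger_force: 2.9
```

```bash
sed -i 's/range(6)/range(14)/' key.py; python3 key.py
```

```text
[6.25 5.33 6.18 4.34 6.49 6.03 5.61 5.46 5.87 6.04 6.1  6.19 6.38 6.37] 5.9 [0.51342836 0.12083281 0.06513971]
(63, np.float64(228.25), np.float64(175.0), np.int64(171), np.int64(178)) (85, np.float64(228.09), np.float64(171.92000000000002), np.int64(168), np.int64(176)) (76, np.float64(228.12), np.float64(172.32999999999998), np.int64(169), np.int64(176))
[  1  -1  -1  -1   0   0  -1  -1   1   0   0   0   0   0   0  -1   0   0
   6  25  75 102 108 101  55  20  10   6   0  -2]
```

servo_tool:
  moves:
    - [[0,0,-0.007],[0,0,0]]
    - [[0,0,-0.007],[0,0,0]]
    - [[0,0,-0.007],[0,0,0]]

```text
time: 33.15
position: [0.5134, 0.1208, 0.0644]
tcp_rot: [2.469, 1.942, 0.001]
wrist_force: [0.3, -0.2, 5.5]
opening: 0.0005
finger_force: 3.1
```

```bash
python3 key.py
python3 - <<'E'
from h import *
for n in('side','top'):
    b=snap(n,n+'9.png')
    hsv=cv2.cvtColor(b,cv2.COLOR_RGB2HSV); k,l,st,ce=cv2.connectedComponentsWithStats(cv2.inRange(hsv,(35,100,60),(75,255,255)))
    print([(st[i].tolist(),ce[i].round(1).tolist()) for i in range(1,k) if st[i][4]>5])
E
```

```text
[6.95 6.91 5.89 6.05 6.5  5.85 6.41 6.74 5.97 5.98 5.69 6.94 6.49 6.55] 6.35 [0.51343997 0.12083239 0.0643636 ]
(63, np.float64(228.27), np.float64(175.07999999999998), np.int64(171), np.int64(178)) (85, np.float64(228.09), np.float64(171.92000000000002), np.int64(168), np.int64(176)) (76, np.float64(228.12), np.float64(172.32999999999998), np.int64(169), np.int64(176))
[  0  -1  -1   0   0   0   0   0   0   0   0  -1   0   0   0  -1   0   0
   5  23  71 101 109 104  67  26  11   7   1  -1]
[([376, 277, 6, 4, 18], [378.7, 278.4])]
[([350, 124, 4, 2, 7], [351.7, 124.6]), ([184, 188, 7, 6, 33], [186.6, 190.5]), ([198, 191, 5, 6, 28], [200.1, 193.5])]
```

The mean force is 6.35 N, which puts the key at mid-travel. The top view has both green caps at their seated pixels. Handing in.

```bash
python3 -c "
from plant import r
print(r.hand_in())"
```

```text
the job is handed in; nothing more can be done
None
```

I handed the job in at about 34 s with both green tubes released in the mixer wells and the run key held at about mid-travel (6.35 N against 6.4 N at half-way); both caps show at their seated positions in the top view, and no verdict came back.

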